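Clamp a circuit board in its wiring jig with the wing nut

TASK

On the board-wiring jig one of the two strap clamps still stands open, its steel strap swung off the green circuit board. With the fingertips, push that strap round until it rests against its stop pin over the board's edge, then push on the wings of its wing nut, stroke after stroke, to spin it clockwise (seen from above) until it is run down and stops on the strap. Grip and lift nothing, push gently, and leave the other clamp and the things lying about as they are.

Things in the scene. Friction and masses are not known exactly. Their poses are not given: they have to be found in the camera images.
- jig: Aluminium jig plate, 220 mm (its x) by 290 mm (its y), fixed to the bench; origin under its centre on the bench; its top face is 15 mm above the bench. x points away from the comb, across the board.
- board_mid (a point): Centre of the top face of the green circuit board, fixed in the jig: 110 mm (jig x) by 200 mm (jig y), its top 29 mm above the bench. The board's tall parts lie at least 78 mm ahead (jig +x) of the line through the two studs and reach at most 56 mm above the bench.
- comb_top (a point): Middle of the top of the aluminium wire comb, 6 mm thick, 270 mm long, its top 70 mm above the bench, fixed along the jig's near edge (parallel to jig y), 48 mm behind the two studs: too close to the wing nuts for a finger to pass between.
- open_clamp: The clamp to be closed, on the left or the right: a fixed upright steel stud, 12 mm in diameter, top 71.5 mm above the bench. Origin on the stud's axis at the plate's top face (15 mm above the bench), same yaw as the jig; its x axis points from the stud to the board, whose edge begins 45 mm away.
- stop_pin (a point): Top of the open clamp's fixed stop pin, rubber-sleeved, 8 mm in diameter, 47 mm above the bench; it stands at x 30, y -15 mm of the clamp's frame, on the side towards which the strap is pushed.
- open_strap (a joint): Swing of the open strap about the stud, rad: 0 = against the stop pin, pointing along the clamp's +x over the board's edge (rubber stop, gives 0.1 rad per N m); positive = swung counter-clockwise seen from above, towards the clamp's +y. It starts at 0.6 to 1.15, has dry friction of about 0.12 N m and stays where it is left.
- open_strap_nose (a point): Middle of the end of the open strap, on its top face, 66 mm from the stud's axis; x axis along the strap, outwards. The strap is a level dark steel bar, 33 to 43 mm above the bench, 22 mm wide with straight sides to its end; a heel reaches 36 mm the other way.
- loose_nut (a joint): Turn of the open clamp's wing nut, rad: 0 = run down on the strap's washer (stop with some give, 0.5 rad per N m), positive = unscrewed, counter-clockwise seen from above; it starts at 3.0 to 6.6. It turns easily (about 0.02 N m) and stays where it is left. At value q its wings point along the clamp's x axis turned by q about the vertical.
- loose_nut_mid (a point): On the axis of that steel wing nut at mid-height of the wings, 67.5 mm above the bench when run down, 1.75 mm higher per turn; x axis along the wings. Hub 23 mm in diameter, its top 8 mm below this point; two upright rounded wings, 5 mm thick, 64 mm from tip to tip, tops 10 mm above this point.
- shut_clamp: The other clamp of the same make, already closed and tight: leave it alone. Its stud stands about 150 mm from the open one along the jig's y axis; origin and axes as for the open clamp.
- shut_strap (a joint): Swing of the shut clamp's strap, rad; it starts at 0 and shall stay there.
- tight_nut (a joint): Turn of the shut clamp's wing nut, rad; it starts at 0 (tight) and shall stay there.
- terminal: Loose grey terminal block, 16 x 32 x 17 mm, lying on the jig plate between the clamps; origin under its centre. Leave it.
- heatsink: Loose finned aluminium heatsink, 30 x 24 x 17 mm, on the jig plate beside the board; origin under its centre. Leave it.
- screwdriver: Loose screwdriver with a black handle, 190 mm long, 26 mm thick, on the bench left of the jig; origin under its middle, x along it. Leave it.
- cutters: Loose side cutters, about 130 mm long, 15 mm high, on the bench right of the jig; origin under the middle. Leave it.
- spool: Loose small spool of solder, 64 mm in diameter, 44 mm high, on the bench right of the jig; origin under its centre. Leave it.
- tape: Loose roll of black tape, 90 mm in diameter, 19 mm high, on the bench left of the jig; origin under its centre. Leave it.
- meter: Loose grey hand-held meter with a dial, 140 x 72 x 38 mm, lying on the bench right of the jig; origin under its centre. Leave it.

How it is judged (in metres and radians):
On the way, in this order (a step that is already met when the one before it is completed fails the run):
1. the open strap is pushed round onto its stop pin (within 0.10 rad) while its wing nut is still loose (value of joint open_strap below 0.1 rad and value of joint loose_nut above 0.8 rad), for 0.2 s.
2. the wing nut is run down onto the strap (within 0.17 rad) (value of joint loose_nut below 0.17 rad and value of joint open_strap below 0.1 rad), for 0.2 s.
At the end, for the whole second after the job is handed in: The open strap rests against its stop pin (within 0.10 rad), its wing nut is run down on it (within 0.17 rad, about 10 degrees) and still, and the other clamp is closed and tight as it was (same tolerances) (all of step 2 and velocity of joint loose_nut between -0.05 and 0.05 rad/s and value of joint shut_strap below 0.1 rad and value of joint tight_nut below 0.17 rad); the robot touches nothing.
It fails at once if the wing nut is gripped or forced (more than 35 N between fingers and nut) (contact force between the fingers and loose_nut above 35 N).
It fails at once if the strap is gripped or forced (more than 35 N between fingers and strap) (contact force between the fingers and open_strap above 35 N).
It fails at once if the shut clamp is disturbed (strap by 0.10 rad or nut by 0.17 rad) (value of joint shut_strap above 0.1 rad or value of joint tight_nut above 0.17 rad).
It fails at once if a bystander is lifted, carried or pushed more than 20 mm (distance of any of terminal, heatsink, screwdriver, cutters, spool, tape, meter from where it was at the start of the episode above 0.02 m).
It also fails if it takes over 54 s, if anything falls off the work surface, if the arm or the gripper's body presses on something with over 40 N, if the wrist force passes 120 N, or if a joint passes its speed limit or range.

ROBOT

A 6-joint arm with a two-finger parallel gripper is mounted at the origin on the work surface. World frame = base frame: x ahead of the robot, y to its left, z up, the work surface at z = 0. Lengths are in mm, angles in rad, forces in N, time in s.
With the tool pointing down it reaches from about 400 to 925 mm from the base axis. Payload 12.5 kg.
Tool frame: the origin (TCP) lies on the mounting face of the last link; the fingertips stand 190 mm ahead of it and the grasp point (between the pads) lies 171 mm ahead of it (env.grasp_offset is the distance from the TCP to the grasp point, in mm); z points along the fingers, y is the direction in which the jaws open and shut (so a half turn about z gives the same grasp; the last joint's range is limited). The gripper opens to 95 mm and grips with 3 to 60 N. Pads are 20 mm wide; open, the fingers measure 119 mm over their backs; the gripper's body (75 mm by 180 mm) begins 59 mm behind the grasp point.
Start: joints at [-1.209, 0.491, 1.559, -0, 1.092, -0.106], TCP at [281.846, -557.842, 404.761] pointing down, gripper open.
Joint ranges: [-3.1, 3.1], [-0.84, 2.19], [0.05, 2.79], [-1.13, 4.28], [0.06, 2.93], [-2.69, 2.69]. Speed limits (rad/s): [2.22, 2.22, 2.79, 3.14, 3.14, 3.14].

INTERFACE

Orientations are given as [roll, pitch, yaw] about the fixed x, y, z axes, in that order (R = Rz(yaw) Ry(pitch) Rx(roll)).
In Python, from cell import env, viewer gives the robot as it stands.
- The arm moves only by the tool play_rows, never from a script. Its argument "increments" is a list of rows, each an object of numbers: "dx", "dy", "dz": the shift along the tool's x, y, z in mm; "rx", "ry", "rz": the turn, a rotation vector about the tool's x, y, z in units of 6 degrees (1.0 is 6 degrees). A call has 1 to 8 rows; each row is the pose to reach, as a shift and turn from the pose measured when the call began, along the tool's axes at that moment; what a row does not reach only later rows make up. A row lasts 1/12 s, in which the tool goes at most 41.7 mm and 7.16 degrees, less where a joint would pass 70% of its speed; a pose out of reach is approached as far as the arm can. A call with a gripper value outside its range is refused whole. "fingers" is the opening, from 0 (shut) to 1 (fully open), set as the call begins (left out, the last holds). The fingers move at their own pace and stop on an object; the grip force is fixed at half the most. Time passes only in rows, so rows that repeat a pose let the fingers close. It gives the time, the measured TCP pose, the force and the opening at its end, in the units of the state.
- env.state(): the state, without advancing time (a new reading comes with each control period).
- viewer.read_camera(name): name is "side" or "top"; returns a dict with "image" (384x512x3 uint8, red, green, blue), "fx", "fy", "cx", "cy" (pixels), "rvec" (rotation vector, rad) and "tvec" (3), from world to camera coordinates, as OpenCV has them. Camera axes: x right, y down, z forward; pixel columns grow to the right and rows downward; lengths in mm; the calibration is good to about 2 mm. A picture is of the moment at which its call begins. There is no depth.
- env.job_done(): hands the job in, once; it reports no verdict.
The state is a dict: "t": time; "joints": joint angles; "qvel": joint speeds; "tau": joint torques, N m; "eef_pos": TCP position; "tcp_rot": TCP orientation; "ft_force": force on the tool from outside, world axes, zero at the start; "moment": the same for the moment, N m; "opening": opening from 0.0 (shut) to 1.0 (fully open).
Only numpy, scipy, OpenCV 4.12 (cv2) and the standard library are available. Lean on these libraries where they do the work, as an engineer would, in place of code of your own. Each camera call takes 0.05 s, during which the arm holds its last target.

## Working session

There is one attempt and no reset: what is moved stays moved. The work goes in short steps, Python scripts to look and compute and a tool call to move; the robot and the scene stay as the last step left them, time stands still between calls to the robot, and variables do not carry over. Pictures are saved under pics/ and viewed, and the job is handed in when it is done.

Besides the shell and the picture viewer there is one more tool, called after "Call:" by a JSON object that holds its "op" and its "data". play_rows: Moves the arm, as the interface text tells. Its arguments: {"type":"object","properties":{"increments":{"type":"array","items":{"type":"object","properties":{"dx":{"type":"number"},"dy":{"type":"number"},"dz":{"type":"number"},"rx":{"type":"number"},"ry":{"type":"number"},"rz":{"type":"number"}}}},"fingers":{"type":"number"}},"required":["increments"]}

```bash
ls; mkdir -p pics
python3 - <<'E'
from cell import env, viewer
import cv2
print(env.state())
for n in ("side","top"):
    c=viewer.read_camera(n); cv2.imwrite(f"pics/{n}0.png",c["image"][:,:,::-1])
    print({k:v for k,v in c.items() if k!="image"})
E
```

```text
pics
{'t': 0.0, 'joints': array([-1.20860661e+00,  4.91567404e-01,  1.55944468e+00, -3.70780352e-07,
        1.09168181e+00, -1.05587584e-01]), 'qvel': array([-3.47110738e-04,  7.88237889e-05,  3.92510640e-04,  8.35712369e-04,
        3.53137128e-04,  1.02197280e-05]), 'tau': array([ 1.60232968e-03, -6.12638998e+01, -2.58180428e+01,  6.92947721e-02,
        4.83002071e-02, -1.61325006e-04]), 'eef_pos': array([ 281.83172397, -557.81746645,  404.15839798]), 'tcp_rot': array([-3.14049752e+00, -1.15733965e-04,  4.67777408e-01]), 'ft_force': array([-0.19915655, -0.29884215, -0.37099892]), 'moment': array([ 0.02744632, -0.04610929, -0.02906553]), 'opening': 0.998710883244865}
{'fx': 352.5649815885449, 'fy': 352.5649815885449, 'cx': 254.3936716602894, 'cy': 191.7924054185642, 'rvec': array([ 0.47786627, -2.53446309,  1.42333975]), 'tvec': array([556.71552584, 160.46348716, 729.03590289])}
{'fx': 475.7431036207567, 'fy': 475.7431036207567, 'cx': 255.94237933050672, 'cy': 191.80701425624986, 'rvec': array([ 2.13581892, -2.15896469,  0.13246711]), 'tvec': array([  31.19908653,  591.24357615, 1080.92827348])}
```

View pics/top0.png

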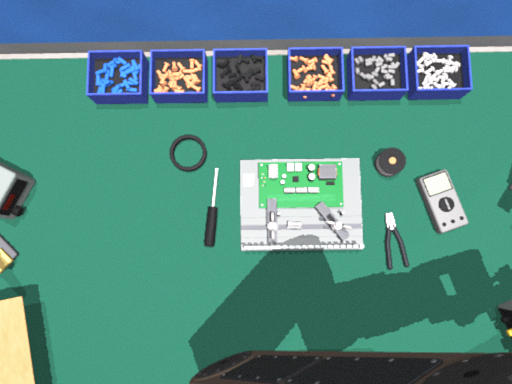

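View pics/side0.png

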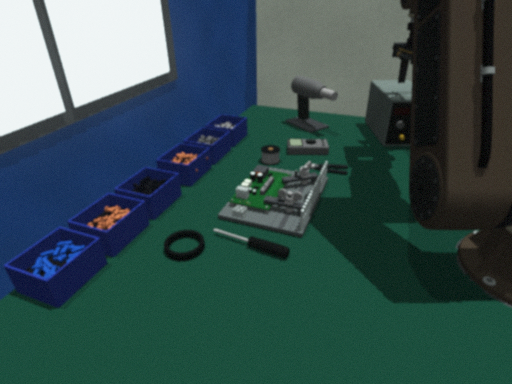

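```bash
cat > h.py <<'E'
import cv2, numpy as np
from cell import env, viewer
def cam(n): return viewer.read_camera(n)
def ray(c,uv,z):
    R=cv2.Rodrigues(c["rvec"])[0]; t=np.array(c["tvec"])
    K=np.array([[c["fx"],0,c["cx"]],[0,c["fy"],c["cy"]],[0,0,1]])
    o=-R.T@t; d=R.T@np.linalg.inv(K)@np.array([uv[0],uv[1],1.])
    return o+d*(z-o[2])/d[2]
def proj(c,P):
    K=np.array([[c["fx"],0,c["cx"]],[0,c["fy"],c["cy"]],[0,0,1]])
    return cv2.projectPoints(np.array(P,float).reshape(-1,3),c["rvec"],np.array(c["tvec"]),K,None)[0].reshape(-1,2)
def crop(c,u0,v0,w,h,s,fn,pts=None):
    im=c["image"][v0:v0+h,u0:u0+w,::-1].copy()
    im=cv2.resize(im,None,fx=s,fy=s,interpolation=cv2.INTER_CUBIC)
    if pts is not None:
        for p in proj(c,pts): cv2.circle(im,(int((p[0]+.5-u0)*s),int((p[1]+.5-v0)*s)),3,(0,0,255),-1)
    cv2.imwrite(fn,im)
E
python3 - <<'E'
from h import *
c=cam("top"); crop(c,232,150,140,105,5,"pics/t1.png")
c=cam("side"); crop(c,215,150,140,90,5,"pics/s1.png")
E
```

```text
(no output)
```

View pics/t1.png

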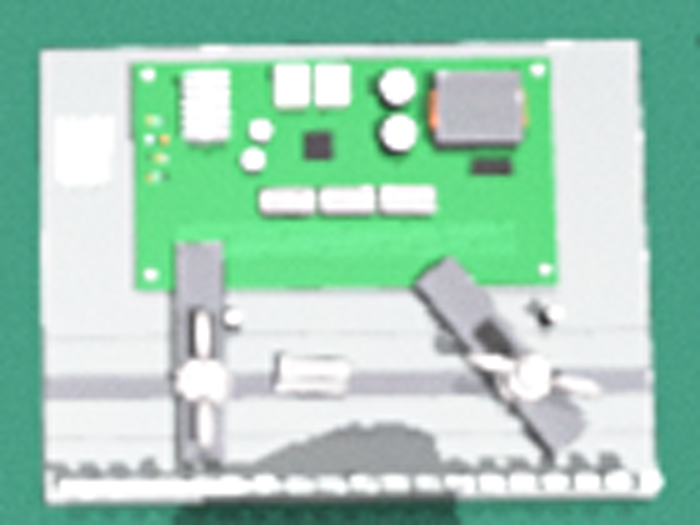

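View pics/s1.png

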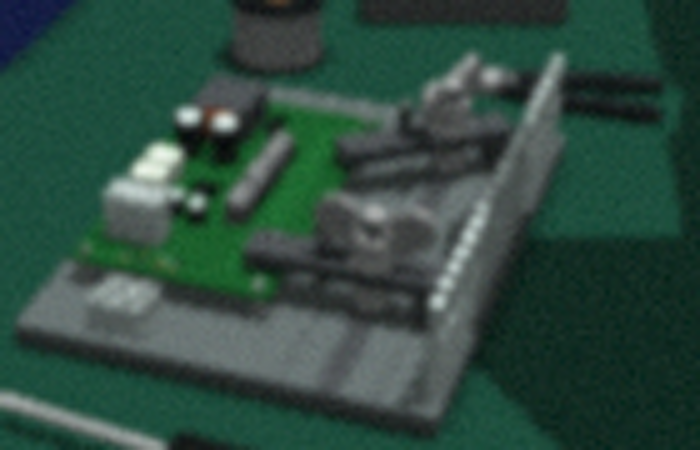

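Run:
```python
from h import *
c=cam("top")
px=lambda u,v:((u)/5-.5+232,(v)/5-.5+150)
for n,(u,v),z in [("bFL",(134,62),29),("bFR",(550,62),29),("bNR",(556,288),29),("bNL",(136,289),29),
 ("pin",(543,315),47),("pinS",(233,317),47),("combL",(58,487),70),("combR",(655,481),70),
 ("noseL",(414,283),43),("noseR",(449,256),43),("heelL",(549,458),43),("heelR",(584,425),43),
 ("wingL",(474,359),80),("wingR",(598,389),80),("hub",(530,378),72),("hubS",(202,380),71.5),("swNose",(199,241),43),
 ("sw1",(203,311),77),("sw2",(207,445),77), ("jFL",(40,50),15),("jFR",(638,41),15)]:
    print(n,ray(c,px(u,v),z).round(1))
```

```text
bFL [665.3  18.5  29. ]
bFR [ 662.9 -180.6   29. ]
bNR [ 554.2 -179.7   29. ]
bNL [555.9  18.8  29. ]
pin [ 539.8 -170.2   47. ]
pinS [540.5 -26.3  47. ]
combL [462.4  54.8  70. ]
combR [ 462.3 -214.1   70. ]
noseL [ 555.8 -111.2   43. ]
noseR [ 568.4 -127.9   43. ]
heelL [ 473.9 -171.4   43. ]
heelR [ 488.9 -188.1   43. ]
wingL [ 517.4 -133.    80. ]
wingR [ 503.4 -188.2   80. ]
hub [ 509.1 -159.2   72. ]
hubS [509.8 -10.9  71.5]
swNose [576.8 -11.1  43. ]
sw1 [540.7 -11.6  77. ]
sw2 [480.3 -12.6  77. ]
jFL [674.6  64.2  15. ]
jFR [ 675.4 -226.    15. ]
```

```bash
cat >> h.py <<'E'
from scipy.spatial.transform import Rotation as Ro
S=np.array([509.6,-159.4])   # stud
def inc(targets,yaw=0.0):
    """targets: list of fingertip world xyz (tool down); prints tool increments"""
    s=env.state(); R=Ro.from_euler("xyz",s["tcp_rot"]).as_matrix(); p=s["eef_pos"]
    T=Ro.from_euler("xyz",[np.pi,0,yaw]).as_matrix()
    rv=Ro.from_matrix(R.T@T).as_rotvec()*180/np.pi/6
    print("t",round(s["t"],2),"tip",(p+R[:,2]*190).round(1),"rot",s["tcp_rot"].round(3),"f",s["ft_force"].round(1))
    for t in targets: print((R.T@(np.array(t)+[0,0,190]-p)).round(1), rv.round(2))
E
python3 - <<'E'
from h import *
inc([[534,-90,150]])
E
```

```text
t 0.25 tip [ 281.8 -557.7  214.5] rot [-3.141 -0.     0.468] f [ 0.  -0.1  0.3]
[ 436.  -303.8   64.6] [-0.    0.    4.47]
```

Call:
{"op": "play_rows", "data": {"increments": [{"dx":218,"dy":-152,"dz":0,"rz":2.2},{"dx":218,"dy":-152,"dz":0,"rz":2.2},{"dx":218,"dy":-152,"dz":0,"rz":2.2},{"dx":218,"dy":-152,"dz":0,"rz":2.2},{"dx":218,"dy":-152,"dz":0,"rz":2.2},{"dx":218,"dy":-152,"dz":0,"rz":2.2},{"dx":218,"dy":-152,"dz":0,"rz":2.2},{"dx":218,"dy":-152,"dz":0,"rz":2.2}], "fingers": 0}}

```text
invalid input
```

Run:
```python
from h import *
inc([[534,-90,150]])
```

```text
t 0.25 tip [ 281.8 -557.7  214.5] rot [-3.141 -0.     0.468] f [ 0.  -0.1  0.3]
[ 436.  -303.8   64.6] [-0.    0.    4.47]
```

Call:
{"op": "play_rows", "data": {"increments": [{"dx":30,"dy":-21,"dz":0,"rx":0,"ry":0,"rz":0.5},{"dx":60,"dy":-42,"dz":0,"rx":0,"ry":0,"rz":1.0}], "fingers": 0.0}}

```text
t: 0.42
eef_pos: [316.1, -493.4, 403.8]
tcp_rot: [-3.141, 0.0, 0.358]
ft_force: [1.2, 0.5, -0.2]
opening: 0.91
```

Run:
```python
from h import *
inc([[534,-90,150]])
```

```text
t 0.42 tip [ 316.  -493.2  213.8] rot [-3.141  0.     0.358] f [ 1.2  0.5 -0.2]
[ 345.5 -301.3   64.1] [-0.01  0.    3.42]
```

Call:
{"op": "play_rows", "data": {"increments": [{"dx":30,"dy":-26,"dz":0,"rx":0,"ry":0,"rz":0.5},{"dx":60,"dy":-52,"dz":0,"rx":0,"ry":0,"rz":1.0},{"dx":90,"dy":-78,"dz":0,"rx":0,"ry":0,"rz":1.5},{"dx":120,"dy":-104,"dz":0,"rx":0,"ry":0,"rz":2.0},{"dx":150,"dy":-130,"dz":0,"rx":0,"ry":0,"rz":2.5},{"dx":180,"dy":-156,"dz":0,"rx":0,"ry":0,"rz":3.0},{"dx":210,"dy":-182,"dz":0,"rx":0,"ry":0,"rz":3.42},{"dx":240,"dy":-208,"dz":0,"rx":0,"ry":0,"rz":3.42}], "fingers": 0}}

```text
t: 1.08
eef_pos: [468.4, -212.6, 404.2]
tcp_rot: [-3.141, 0.0, -0.003]
ft_force: [0.9, -0.1, 0.8]
opening: 0.353
```

Run:
```python
from h import *
inc([[534,-90,150]])
```

```text
t 1.08 tip [ 468.3 -212.4  214.2] rot [-3.141e+00  0.000e+00 -3.000e-03] f [ 0.9 -0.1  0.8]
[  65.3 -122.7   64.2] [-0.01  0.   -0.03]
```

Call:
{"op": "play_rows", "data": {"increments": [{"dx":17,"dy":-30,"dz":10,"rx":0,"ry":0,"rz":0},{"dx":33,"dy":-60,"dz":22,"rx":0,"ry":0,"rz":0},{"dx":49,"dy":-90,"dz":34,"rx":0,"ry":0,"rz":0},{"dx":65,"dy":-120,"dz":48,"rx":0,"ry":0,"rz":0},{"dx":65.5,"dy":-123,"dz":60,"rx":0,"ry":0,"rz":0},{"dx":65.5,"dy":-123,"dz":64,"rx":0,"ry":0,"rz":0},{"dx":65.5,"dy":-123,"dz":64,"rx":0,"ry":0,"rz":0}], "fingers": 0}}

```text
t: 1.67
eef_pos: [534.1, -89.5, 339.4]
tcp_rot: [-3.14, 0.002, -0.002]
ft_force: [0.1, -1.1, -0.4]
opening: 0.002
```

Run:
```python
from h import *
tip=env.state()["eef_pos"]-[0,0,190]
c=cam("top"); crop(c,232,150,140,105,5,"pics/t2.png",[tip])
c=cam("side"); crop(c,215,110,140,120,5,"pics/s2.png",[tip])
inc([[534,-90,100],[534,-98,37]]); print(env.state()["opening"])
```

```text
t 1.77 tip [534.1 -90.4 150.7] rot [-3.141  0.    -0.004] f [ 0.3  0.2 -0.6]
[-0.1 -0.4 50.7] [-0.01  0.   -0.04]
[-1.000e-01  7.600e+00  1.137e+02] [-0.01  0.   -0.04]
0.006563259785967566
```

View pics/t2.png

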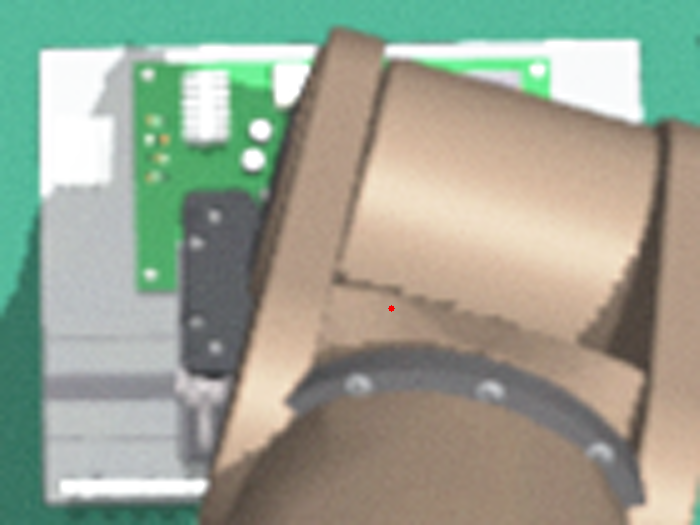

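View pics/s2.png

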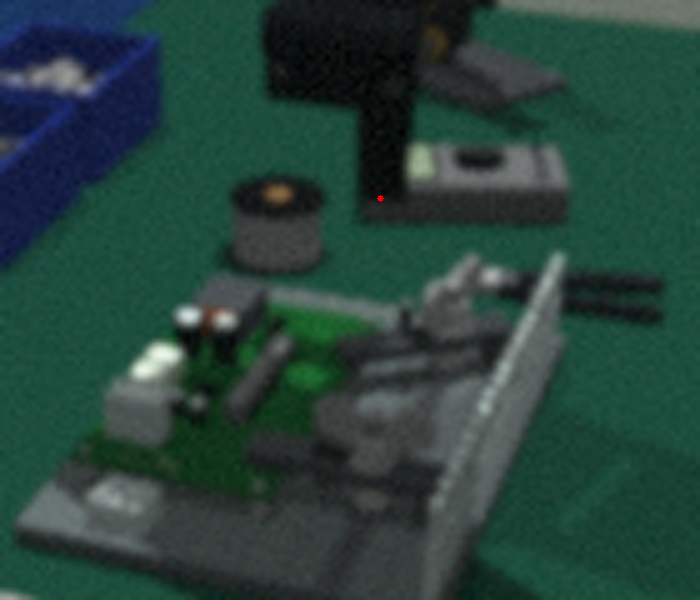

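Call:
{"op": "play_rows", "data": {"increments": [{"dx":0,"dy":0,"dz":35,"rx":0,"ry":0,"rz":0},{"dx":0,"dy":0,"dz":70,"rx":0,"ry":0,"rz":0},{"dx":0,"dy":0,"dz":98,"rx":0,"ry":0,"rz":0},{"dx":0,"dy":0,"dz":112,"rx":0,"ry":0,"rz":0},{"dx":0,"dy":0,"dz":114.5,"rx":0,"ry":0,"rz":0},{"dx":0,"dy":0,"dz":114.5,"rx":0,"ry":0,"rz":0}], "fingers": 0}}

```text
t: 2.27
eef_pos: [534.1, -91.3, 226.4]
tcp_rot: [-3.141, 0.0, -0.005]
ft_force: [0.1, 0.6, 0.3]
opening: 0.003
```

Run:
```python
from h import *
tip=env.state()["eef_pos"]-[0,0,190]
c=cam("side"); crop(c,245,130,100,80,8,"pics/s3.png",[tip])
inc([[550,-117,36],[565,-135,36]])
```

```text
t 2.32 tip [534.5 -91.1  37.2] rot [-3.141e+00 -1.000e-03 -5.000e-03] f [-0.2  0.6  0.5]
[15.8 25.7  1.2] [-0.   -0.01 -0.05]
[30.9 43.7  1.2] [-0.   -0.01 -0.05]
```

View pics/s3.png

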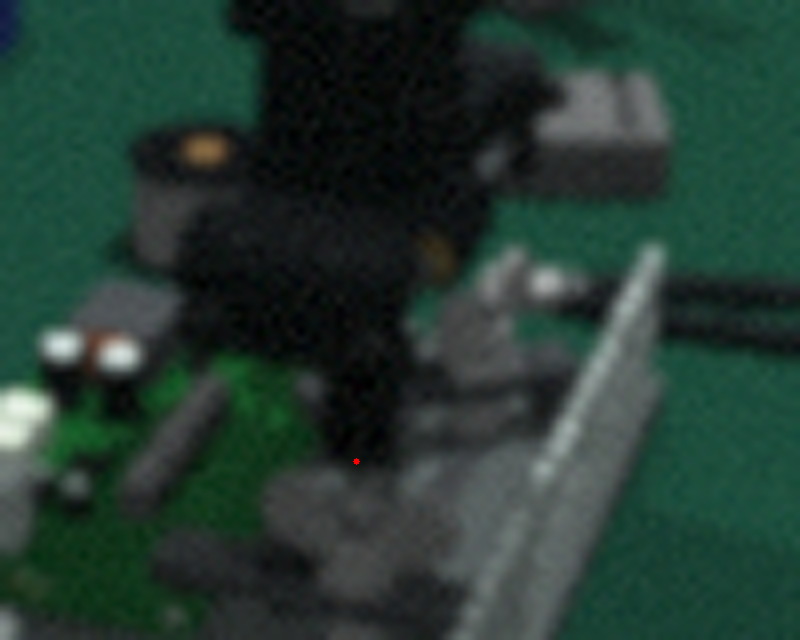

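Call:
{"op": "play_rows", "data": {"increments": [{"dx":3,"dy":5,"dz":0.5,"rx":0,"ry":0,"rz":0},{"dx":7,"dy":10,"dz":1,"rx":0,"ry":0,"rz":0},{"dx":10,"dy":15,"dz":1,"rx":0,"ry":0,"rz":0},{"dx":13,"dy":20,"dz":1,"rx":0,"ry":0,"rz":0},{"dx":16,"dy":25,"dz":1,"rx":0,"ry":0,"rz":0},{"dx":19,"dy":29,"dz":1,"rx":0,"ry":0,"rz":0},{"dx":22,"dy":33,"dz":1,"rx":0,"ry":0,"rz":0},{"dx":25,"dy":36,"dz":1,"rx":0,"ry":0,"rz":0}], "fingers": 0}}

```text
t: 2.98
eef_pos: [559.2, -127.8, 226.2]
tcp_rot: [-3.141, -0.0, -0.005]
ft_force: [-2.4, 1.3, 0.8]
opening: 0.006
```

Run:
```python
from h import *
inc([[565,-135,36],[565,-137,36]])
```

```text
t 2.98 tip [ 559.2 -127.7   36.2] rot [-3.141 -0.    -0.005] f [-2.4  1.3  0.8]
[5.8 7.2 0.2] [-0.   -0.   -0.05]
[5.8 9.2 0.2] [-0.   -0.   -0.05]
```

Call:
{"op": "play_rows", "data": {"increments": [{"dx":1,"dy":2,"dz":0,"rx":0,"ry":0,"rz":0},{"dx":2,"dy":4,"dz":0,"rx":0,"ry":0,"rz":0},{"dx":3,"dy":6,"dz":0,"rx":0,"ry":0,"rz":0},{"dx":4,"dy":7.5,"dz":0,"rx":0,"ry":0,"rz":0},{"dx":4,"dy":7.5,"dz":0,"rx":0,"ry":0,"rz":0}], "fingers": 0}}

```text
t: 3.4
eef_pos: [563.3, -135.6, 226.1]
tcp_rot: [-3.141, -0.0, -0.005]
ft_force: [-1.1, 1.6, -0.5]
opening: 0.004
```

Run:
```python
from h import *
tip=env.state()["eef_pos"]-[0,0,190]
c=cam("side"); crop(c,245,130,100,80,8,"pics/s4.png",[tip])
inc([[565,-135,36],[565,-137,36]])
```

```text
t 3.45 tip [ 563.2 -135.4   36.1] rot [-3.141 -0.    -0.005] f [-0.5  0.6  0.7]
[ 1.8 -0.5  0.1] [-0.   -0.   -0.05]
[1.8 1.5 0.1] [-0.   -0.   -0.05]
```

View pics/s4.png

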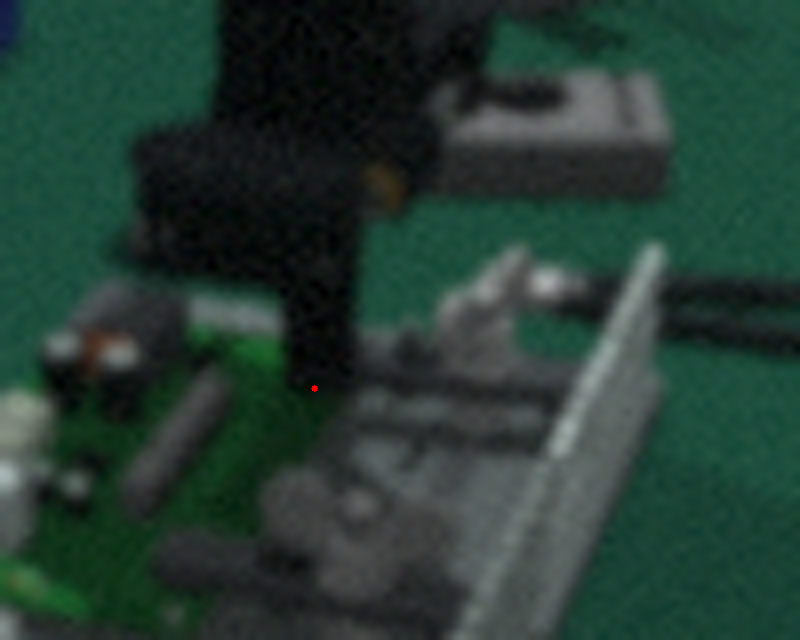

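Call:
{"op": "play_rows", "data": {"increments": [{"dx":0.5,"dy":1,"dz":0,"rx":0,"ry":0,"rz":0},{"dx":1,"dy":2,"dz":0,"rx":0,"ry":0,"rz":0},{"dx":1,"dy":2.5,"dz":0,"rx":0,"ry":0,"rz":0}], "fingers": 0}}

```text
t: 3.7
eef_pos: [564.2, -138.0, 226.1]
tcp_rot: [-3.141, -0.0, -0.005]
ft_force: [-0.4, 1.6, -0.5]
opening: 0.008
```

Call:
{"op": "play_rows", "data": {"increments": [{"dx":0,"dy":1,"dz":0,"rx":0,"ry":0,"rz":0},{"dx":0,"dy":2,"dz":0,"rx":0,"ry":0,"rz":0},{"dx":0,"dy":2.5,"dz":0,"rx":0,"ry":0,"rz":0}], "fingers": 0}}

```text
t: 3.95
eef_pos: [564.5, -140.6, 226.2]
tcp_rot: [-3.141, -0.001, -0.005]
ft_force: [2.5, 1.9, 1.0]
opening: 0.007
```

Call:
{"op": "play_rows", "data": {"increments": [{"dx":0,"dy":1,"dz":0,"rx":0,"ry":0,"rz":0},{"dx":0,"dy":2,"dz":0,"rx":0,"ry":0,"rz":0},{"dx":0,"dy":2.5,"dz":0,"rx":0,"ry":0,"rz":0}], "fingers": 0}}

```text
t: 4.2
eef_pos: [564.6, -143.3, 226.3]
tcp_rot: [3.142, -0.002, -0.005]
ft_force: [1.2, 1.9, 0.9]
opening: 0.004
```

Run:
```python
from h import *
tip=env.state()["eef_pos"]-[0,0,190]
c=cam("side"); crop(c,245,130,100,80,8,"pics/s5.png",[tip])
inc([[565,-145,36]])
```

```text
t 4.25 tip [ 565.  -143.3   36.3] rot [ 3.142e+00 -2.000e-03 -5.000e-03] f [ 1.4  1.9 -1.6]
[0.4 1.7 0.3] [ 0.   -0.02 -0.05]
```

View pics/s5.png

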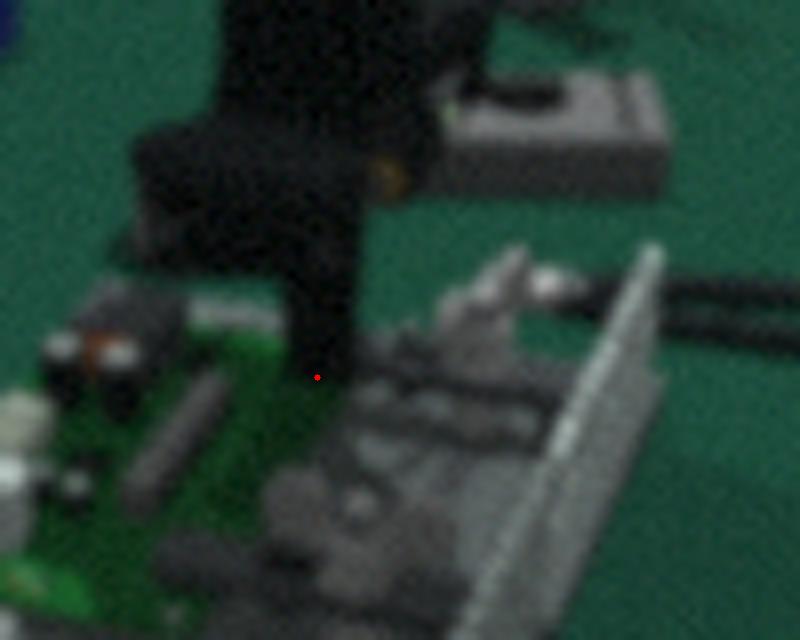

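Call:
{"op": "play_rows", "data": {"increments": [{"dx":0,"dy":1,"dz":0,"rx":0,"ry":0,"rz":0},{"dx":0,"dy":2,"dz":0,"rx":0,"ry":0,"rz":0},{"dx":0,"dy":2.5,"dz":0,"rx":0,"ry":0,"rz":0}], "fingers": 0}}

```text
t: 4.5
eef_pos: [564.7, -145.9, 226.3]
tcp_rot: [-3.142, -0.002, -0.005]
ft_force: [3.1, 4.2, 0.2]
opening: 0.005
```

Call:
{"op": "play_rows", "data": {"increments": [{"dx":0,"dy":1,"dz":0,"rx":0,"ry":0,"rz":0},{"dx":0,"dy":1.5,"dz":0,"rx":0,"ry":0,"rz":0},{"dx":0,"dy":1.5,"dz":0,"rx":0,"ry":0,"rz":0}], "fingers": 0}}

```text
t: 4.75
eef_pos: [564.8, -147.0, 226.4]
tcp_rot: [-3.141, -0.002, -0.006]
ft_force: [3.4, 7.3, 1.1]
opening: 0.006
```

Call:
{"op": "play_rows", "data": {"increments": [{"dx":0,"dy":-4,"dz":0,"rx":0,"ry":0,"rz":0},{"dx":0,"dy":-12,"dz":-10,"rx":0,"ry":0,"rz":0},{"dx":0,"dy":-20,"dz":-40,"rx":0,"ry":0,"rz":0},{"dx":0,"dy":-20,"dz":-80,"rx":0,"ry":0,"rz":0},{"dx":-10,"dy":-20,"dz":-115,"rx":0,"ry":0,"rz":0},{"dx":-30,"dy":-20,"dz":-120,"rx":0,"ry":0,"rz":0}], "fingers": 0}}

```text
t: 5.25
eef_pos: [535.6, -126.7, 352.3]
tcp_rot: [3.139, -0.011, -0.005]
ft_force: [0.2, -0.4, 0.4]
opening: 0.005
```

Run:
```python
from h import *
tip=env.state()["eef_pos"]-[0,0,190]
c=cam("side"); crop(c,245,130,100,80,8,"pics/s6.png",[[509.6,-159.4,71.5],[575.6,-159.4,43],[575.6,-148.4,43],[539.6,-174.4,47]])
print(ray(c,(0,0),0)); inc([[565,-145,36]])
R=cv2.Rodrigues(c["rvec"])[0]; print(-R.T@c["tvec"])
```

```text
[13099.22960956 -8529.67780197     0.        ]
t 5.3 tip [ 533.  -126.5  160.6] rot [ 3.14  -0.006 -0.005] f [0.5 0.3 0.8]
[ 32.5  18.4 124.8] [ 0.01 -0.06 -0.05]
[311.12313019 705.68584746 521.90414607]
```

View pics/s6.png

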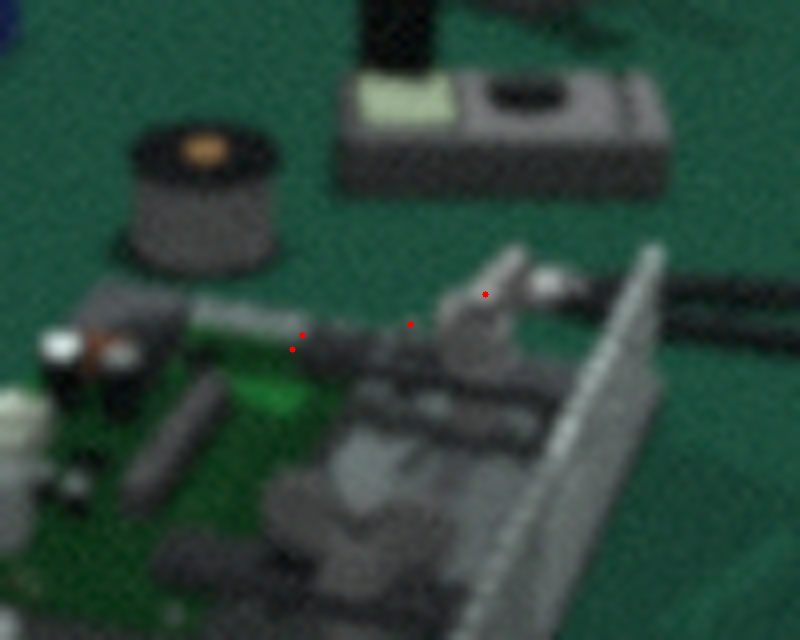

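Call:
{"op": "play_rows", "data": {"increments": [{"dx":-20,"dy":35,"dz":0,"rx":0,"ry":0,"rz":0},{"dx":-40,"dy":70,"dz":0,"rx":0,"ry":0,"rz":0},{"dx":-60,"dy":105,"dz":0,"rx":0,"ry":0,"rz":0},{"dx":-80,"dy":140,"dz":0,"rx":0,"ry":0,"rz":0},{"dx":-100,"dy":175,"dz":0,"rx":0,"ry":0,"rz":0},{"dx":-120,"dy":210,"dz":0,"rx":0,"ry":0,"rz":0},{"dx":-130,"dy":240,"dz":0,"rx":0,"ry":0,"rz":0}], "fingers": 0}}

```text
t: 5.88
eef_pos: [398.4, -367.1, 350.5]
tcp_rot: [3.14, -0.005, -0.006]
ft_force: [0.9, 0.8, 0.5]
opening: 0.005
```

Run:
```python
from h import *
c=cam("top"); crop(c,300,170,80,80,9,"pics/t7.png")
inc([[500,-140,100]])
```

```text
t 5.93 tip [ 399.1 -371.7  160.6] rot [ 3.138 -0.006 -0.008] f [-2.2 -3.7 -0.2]
[  99.9 -232.1   60.4] [ 0.03 -0.06 -0.07]
```

View pics/t7.png

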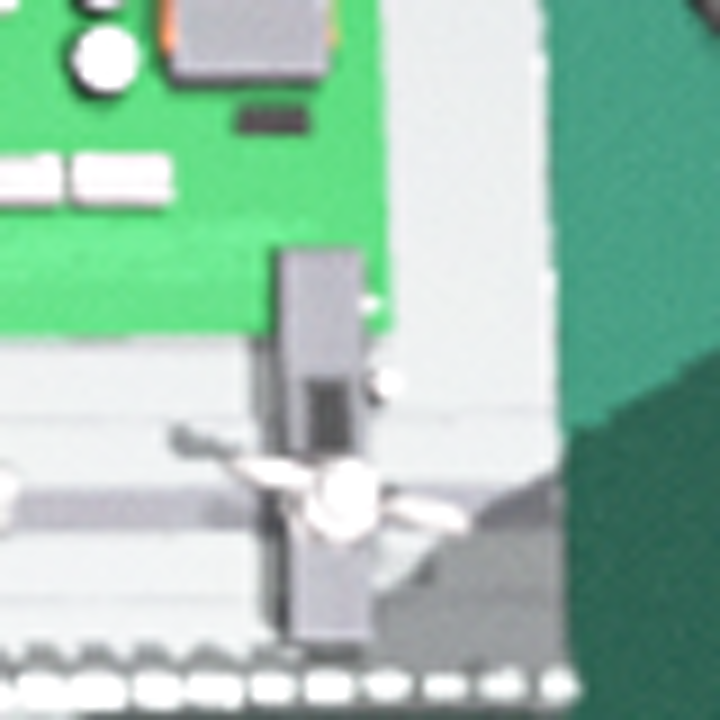

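Run:
```python
from h import *
c=cam("top")
px=lambda u,v:((u)/9-.5+300,(v)/9-.5+170)
P={}
for n,(u,v),z in [("noseL",(275,248),43),("noseR",(363,248),43),("heelL",(288,640),43),("heelR",(372,640),43),("wL",(228,460),77),("wR",(470,523),77),("stud",(343,497),71.5),("pin",(388,385),47),("combTop",(330,688),70)]:
    P[n]=ray(c,px(u,v),z); print(n,P[n].round(1))
d=P["wL"]-P["wR"]; print(np.arctan2(d[1],d[0]),np.linalg.norm(d),((P["wL"]+P["wR"])/2).round(1))
a=(P["noseL"]+P["noseR"]-P["heelL"]-P["heelR"])/2; print(np.arctan2(a[1],a[0]),np.linalg.norm(a))
```

```text
noseL [ 576.7 -148.6   43. ]
noseR [ 576.4 -171.4   43. ]
heelL [ 475.2 -148.8   43. ]
heelR [ 475.  -170.3   43. ]
wL [ 519.2 -130.2   77. ]
wR [ 502.8 -190.1   77. ]
stud [ 510.  -159.5   71.5]
pin [ 540.3 -176.    47. ]
combTop [ 462.3 -154.9   70. ]
1.3035066813110932 62.11117866798601 [ 511.  -160.1   77. ]
-0.0043031011662174505 101.47208674027033
```

Run:
```python
from h import *
inc([[497,-141,100]])
```

```text
t 5.98 tip [ 400.  -369.3  160.4] rot [ 3.139 -0.006 -0.009] f [0.9 0.4 0.5]
[  95.7 -228.8   60.4] [ 0.02 -0.06 -0.09]
```

Call:
{"op": "play_rows", "data": {"increments": [{"dx":15,"dy":-36,"dz":0,"rx":0,"ry":0,"rz":0},{"dx":30,"dy":-72,"dz":0,"rx":0,"ry":0,"rz":0},{"dx":45,"dy":-108,"dz":5,"rx":0,"ry":0,"rz":0},{"dx":60,"dy":-144,"dz":15,"rx":0,"ry":0,"rz":0},{"dx":75,"dy":-180,"dz":30,"rx":0,"ry":0,"rz":0},{"dx":90,"dy":-215,"dz":40,"rx":0,"ry":0,"rz":0},{"dx":95.5,"dy":-228.5,"dz":50,"rx":0,"ry":0,"rz":0},{"dx":95.5,"dy":-228.5,"dz":60,"rx":0,"ry":0,"rz":0}], "fingers": 0}}

```text
t: 6.65
eef_pos: [497.5, -137.7, 290.2]
tcp_rot: [3.139, -0.006, -0.005]
ft_force: [-0.6, 0.5, -0.0]
opening: 0.007
```

Run:
```python
from h import *
c=cam("side")
crop(c,245,130,100,80,8,"pics/s8.png")
inc([[497,-141,69]])
```

```text
t 6.7 tip [ 497.5 -139.5   98.5] rot [ 3.14  -0.004 -0.005] f [-0.6  0.2 -1. ]
[ 0.2  1.8 29.5] [ 0.02 -0.04 -0.05]
```

View pics/s8.png

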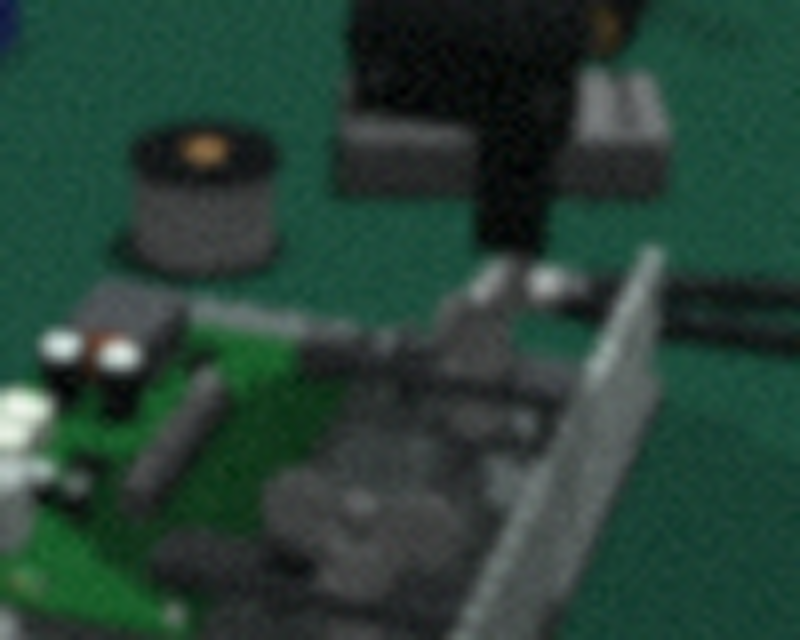

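Call:
{"op": "play_rows", "data": {"increments": [{"dx":0,"dy":1.5,"dz":12,"rx":0,"ry":0,"rz":0},{"dx":0,"dy":1.5,"dz":24,"rx":0,"ry":0,"rz":0},{"dx":0,"dy":1.5,"dz":29.5,"rx":0,"ry":0,"rz":0},{"dx":0,"dy":1.5,"dz":29.5,"rx":0,"ry":0,"rz":0}], "fingers": 0}}

```text
t: 7.03
eef_pos: [496.4, -141.4, 258.3]
tcp_rot: [3.141, -0.002, -0.006]
ft_force: [-1.0, 0.4, -1.1]
opening: 0.001
```

```bash
cat >> h.py <<'E'
C=np.array([510.2,-159.7])
def arc(R,a0,step,n,z):
    inc([[C[0]+R*np.cos(np.radians(a)),C[1]+R*np.sin(np.radians(a)),z] for a in a0+step*np.arange(1,n+1)])
E
python3 - <<'E'
from h import *
c=cam("side")
crop(c,245,130,100,80,8,"pics/s9.png")
arc(23,125,-12,8,69)
E
```

```text
t 7.08 tip [ 497.1 -141.6   69. ] rot [ 3.14e+00 -3.00e-03 -6.00e-03] f [ 0.8  1.  -0.5]
[ 4.6 -2.8  0. ] [ 0.01 -0.03 -0.06]
[ 9.2 -4.3  0. ] [ 0.01 -0.03 -0.06]
[14.  -4.7  0.1] [ 0.01 -0.03 -0.06]
[18.8 -4.2  0.1] [ 0.01 -0.03 -0.06]
[23.3 -2.6  0.1] [ 0.01 -0.03 -0.06]
[27.4 -0.2  0.1] [ 0.01 -0.03 -0.06]
[31.   3.1  0.1] [ 0.01 -0.03 -0.06]
[33.8  7.   0.1] [ 0.01 -0.03 -0.06]
```

View pics/s9.png

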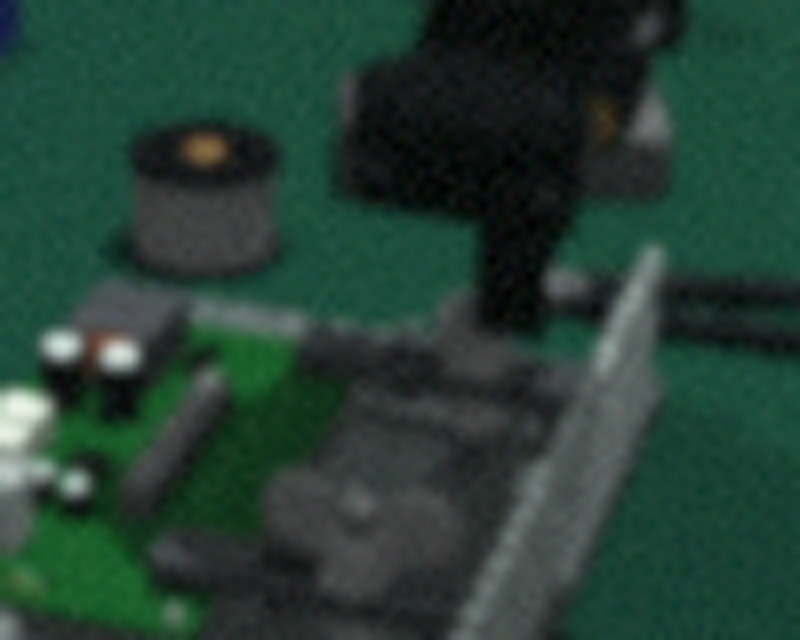

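Call:
{"op": "play_rows", "data": {"increments": [{"dx":4.6,"dy":-2.8,"dz":0,"rx":0,"ry":0,"rz":0},{"dx":9.2,"dy":-4.3,"dz":0,"rx":0,"ry":0,"rz":0},{"dx":14,"dy":-4.7,"dz":0,"rx":0,"ry":0,"rz":0},{"dx":18.8,"dy":-4.2,"dz":0,"rx":0,"ry":0,"rz":0},{"dx":23.3,"dy":-2.6,"dz":0,"rx":0,"ry":0,"rz":0},{"dx":27.4,"dy":-0.2,"dz":0,"rx":0,"ry":0,"rz":0},{"dx":31,"dy":3,"dz":0,"rx":0,"ry":0,"rz":0},{"dx":33.8,"dy":7,"dz":0,"rx":0,"ry":0,"rz":0}], "fingers": 0}}

```text
t: 7.75
eef_pos: [530.8, -148.8, 259.1]
tcp_rot: [3.14, -0.003, -0.006]
ft_force: [-2.0, 0.7, 0.1]
opening: 0.005
```

Run:
```python
from h import *
c=cam("side")
crop(c,245,130,100,80,8,"pics/s10.png")
arc(23,29,-12,8,69)
```

```text
t 7.8 tip [ 531.9 -149.8   69.1] rot [ 3.14  -0.004 -0.007] f [-0.6  1.2 -0.3]
[1.  3.5 0.1] [ 0.02 -0.03 -0.06]
[2.  8.2 0.2] [ 0.02 -0.03 -0.06]
[ 1.9 13.   0.2] [ 0.02 -0.03 -0.06]
[ 0.9 17.7  0.2] [ 0.02 -0.03 -0.06]
[-1.1 22.   0.2] [ 0.02 -0.03 -0.06]
[-4.  25.9  0.2] [ 0.02 -0.03 -0.06]
[-7.6 29.1  0.2] [ 0.02 -0.03 -0.06]
[-11.8  31.4   0.1] [ 0.02 -0.03 -0.06]
```

View pics/s10.png

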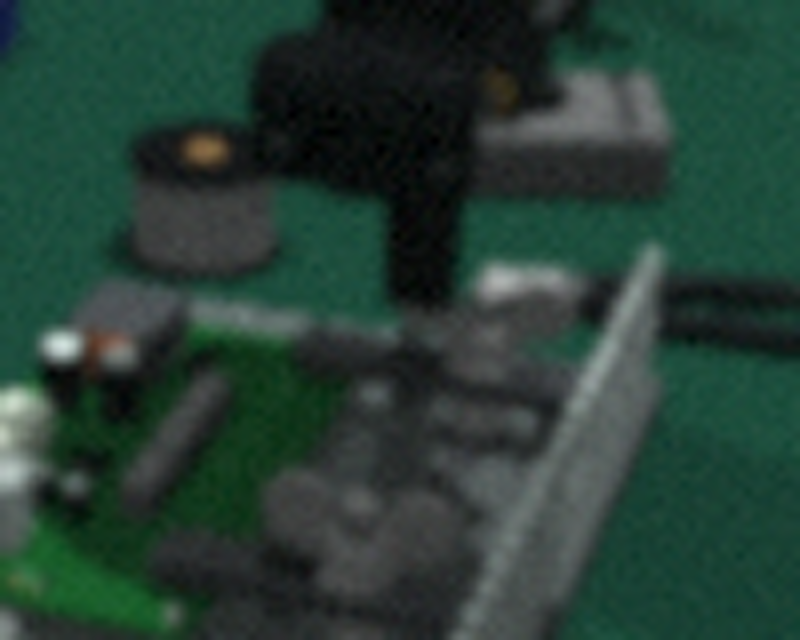

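Nut follows: its other wing now points toward the comb (530,285). Continuing the arc.

Call:
{"op": "play_rows", "data": {"increments": [{"dx":1,"dy":3.5,"dz":0.1,"rx":0,"ry":0,"rz":0},{"dx":2,"dy":8.2,"dz":0.2,"rx":0,"ry":0,"rz":0},{"dx":1.9,"dy":13,"dz":0.2,"rx":0,"ry":0,"rz":0},{"dx":0.9,"dy":17.7,"dz":0.2,"rx":0,"ry":0,"rz":0},{"dx":-1.1,"dy":22,"dz":0.2,"rx":0,"ry":0,"rz":0},{"dx":-4,"dy":25.9,"dz":0.2,"rx":0,"ry":0,"rz":0},{"dx":-7.6,"dy":29.1,"dz":0.2,"rx":0,"ry":0,"rz":0},{"dx":-11.8,"dy":31.4,"dz":0.2,"rx":0,"ry":0,"rz":0}], "fingers": 0}}

```text
t: 8.47
eef_pos: [519.0, -181.4, 259.1]
tcp_rot: [3.139, -0.005, -0.007]
ft_force: [2.1, 1.1, 0.0]
opening: 0.005
```

Run:
```python
from h import *
c=cam("side")
crop(c,245,130,100,80,8,"pics/s11.png")
arc(23,-67,-12,8,69)
```

```text
t 8.52 tip [ 519.  -182.    69.1] rot [ 3.14  -0.004 -0.007] f [ 1.5 -0.5  0.4]
[-3.7  0.7  0. ] [ 0.02 -0.04 -0.07]
[-8.5  1.2  0. ] [ 0.02 -0.04 -0.07]
[-13.3   0.6   0. ] [ 0.02 -0.04 -0.07]
[-17.8  -0.9  -0. ] [ 0.02 -0.04 -0.07]
[-22.   -3.4  -0. ] [ 0.02 -0.04 -0.07]
[-25.5  -6.6  -0.1] [ 0.02 -0.04 -0.07]
[-28.3 -10.5  -0.1] [ 0.02 -0.04 -0.07]
[-30.2 -14.9  -0.1] [ 0.02 -0.04 -0.07]
```

View pics/s11.png

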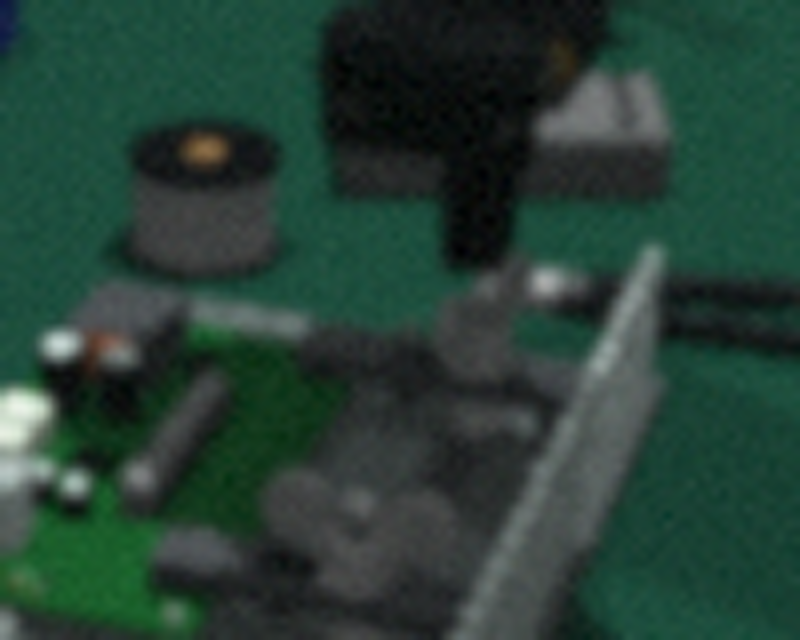

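Call:
{"op": "play_rows", "data": {"increments": [{"dx":-3.7,"dy":0.7,"dz":0,"rx":0,"ry":0,"rz":0},{"dx":-8.5,"dy":1.2,"dz":0,"rx":0,"ry":0,"rz":0},{"dx":-13.3,"dy":0.6,"dz":0,"rx":0,"ry":0,"rz":0},{"dx":-17.8,"dy":-0.9,"dz":0,"rx":0,"ry":0,"rz":0},{"dx":-22,"dy":-3.4,"dz":0,"rx":0,"ry":0,"rz":0},{"dx":-25.5,"dy":-6.6,"dz":0,"rx":0,"ry":0,"rz":0}], "fingers": 0}}

```text
t: 9.02
eef_pos: [492.3, -174.5, 258.9]
tcp_rot: [3.14, -0.004, -0.007]
ft_force: [1.4, -0.5, -0.3]
opening: 0.006
```

Run:
```python
from h import *
c=cam("side")
crop(c,245,130,100,80,8,"pics/s12.png")
arc(23,-139,-6,6,69)
```

```text
t 9.07 tip [ 492.3 -174.2   68.9] rot [ 3.14e+00 -3.00e-03 -7.00e-03] f [ 0.6 -0.4 -0.2]
[-0.5 -1.1 -0.1] [ 0.01 -0.03 -0.06]
[-1.7 -3.1 -0.1] [ 0.01 -0.03 -0.06]
[-2.8 -5.2 -0.1] [ 0.01 -0.03 -0.06]
[-3.7 -7.5 -0.1] [ 0.01 -0.03 -0.06]
[-4.2 -9.8 -0.2] [ 0.01 -0.03 -0.06]
[ -4.6 -12.2  -0.2] [ 0.01 -0.03 -0.06]
```

View pics/s12.png

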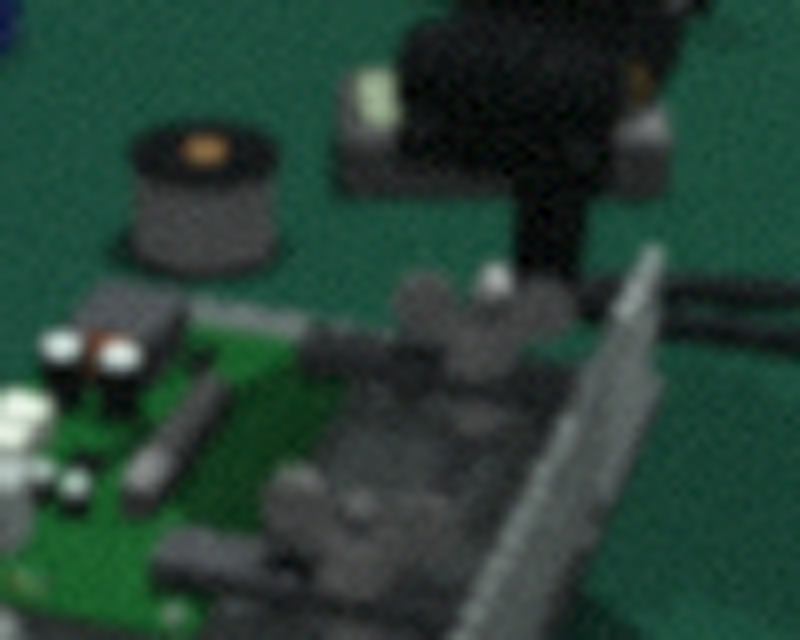

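Call:
{"op": "play_rows", "data": {"increments": [{"dx":0,"dy":-1.5,"dz":0,"rx":0,"ry":0,"rz":0},{"dx":-0.5,"dy":-3,"dz":0,"rx":0,"ry":0,"rz":0},{"dx":-1,"dy":-4.5,"dz":0,"rx":0,"ry":0,"rz":0}], "fingers": 0}}

```text
t: 9.32
eef_pos: [490.8, -169.2, 258.9]
tcp_rot: [3.14, -0.003, -0.006]
ft_force: [0.6, -0.4, 0.2]
opening: 0.007
```

Call:
{"op": "play_rows", "data": {"increments": [{"dx":0,"dy":-1,"dz":0,"rx":0,"ry":0,"rz":0},{"dx":0,"dy":-2,"dz":0,"rx":0,"ry":0,"rz":0},{"dx":0,"dy":-2.5,"dz":0,"rx":0,"ry":0,"rz":0}], "fingers": 0}}

```text
t: 9.57
eef_pos: [490.9, -166.7, 258.9]
tcp_rot: [3.14, -0.003, -0.006]
ft_force: [-2.3, -3.2, 1.3]
opening: 0.006
```

Call:
{"op": "play_rows", "data": {"increments": [{"dx":0,"dy":-1,"dz":0,"rx":0,"ry":0,"rz":0},{"dx":0,"dy":-1.5,"dz":0,"rx":0,"ry":0,"rz":0},{"dx":0,"dy":-1.5,"dz":0,"rx":0,"ry":0,"rz":0}], "fingers": 0}}

```text
t: 9.82
eef_pos: [491.0, -165.7, 259.0]
tcp_rot: [3.139, -0.003, -0.006]
ft_force: [-2.7, -8.0, 0.0]
opening: 0.005
```

Run:
```python
from h import *
c=cam("side")
crop(c,245,130,100,80,8,"pics/s13.png")
inc([[490,-190,69]])
```

```text
t 9.87 tip [ 491.5 -166.3   68.9] rot [ 3.139e+00 -3.000e-03 -6.000e-03] f [-2.2 -8.5  1.2]
[-0.8 24.2 -0. ] [ 0.03 -0.03 -0.06]
```

View pics/s13.png

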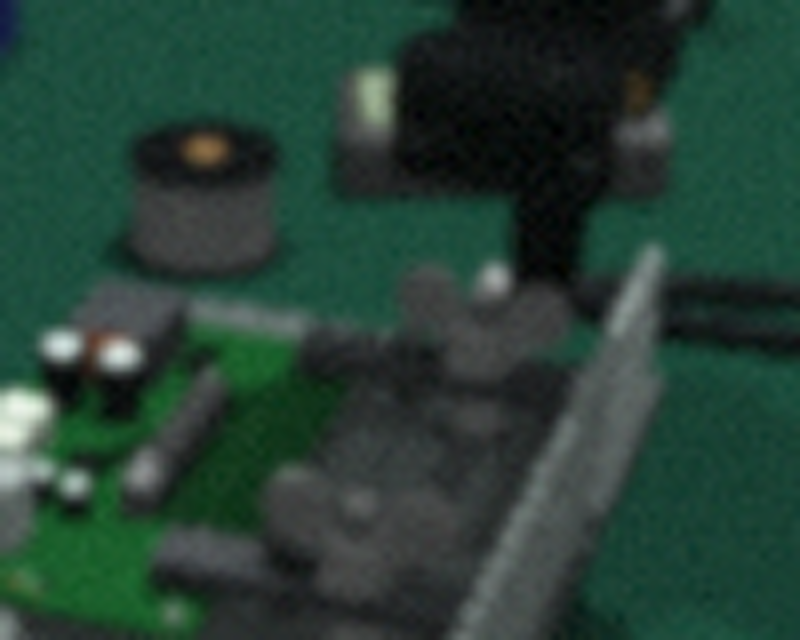

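Call:
{"op": "play_rows", "data": {"increments": [{"dx":0,"dy":0,"dz":0,"rx":0,"ry":0,"rz":0},{"dx":0,"dy":2,"dz":0,"rx":0,"ry":0,"rz":0},{"dx":0,"dy":5,"dz":0,"rx":0,"ry":0,"rz":0},{"dx":0,"dy":8,"dz":-2,"rx":0,"ry":0,"rz":0},{"dx":0,"dy":10,"dz":-20,"rx":0,"ry":0,"rz":0},{"dx":0,"dy":12,"dz":-50,"rx":0,"ry":0,"rz":0},{"dx":0,"dy":15,"dz":-80,"rx":0,"ry":0,"rz":0},{"dx":0,"dy":20,"dz":-90,"rx":0,"ry":0,"rz":0}], "fingers": 0}}

```text
t: 10.53
eef_pos: [490.8, -185.6, 352.7]
tcp_rot: [3.137, -0.007, -0.006]
ft_force: [0.6, -0.7, 0.3]
opening: 0.002
```

Call:
{"op": "play_rows", "data": {"increments": [{"dx":-15,"dy":30,"dz":0,"rx":0,"ry":0,"rz":0},{"dx":-30,"dy":60,"dz":0,"rx":0,"ry":0,"rz":0},{"dx":-45,"dy":95,"dz":0,"rx":0,"ry":0,"rz":0},{"dx":-60,"dy":130,"dz":0,"rx":0,"ry":0,"rz":0},{"dx":-75,"dy":165,"dz":0,"rx":0,"ry":0,"rz":0},{"dx":-90,"dy":195,"dz":0,"rx":0,"ry":0,"rz":0},{"dx":-95,"dy":205,"dz":0,"rx":0,"ry":0,"rz":0},{"dx":-95,"dy":205,"dz":0,"rx":0,"ry":0,"rz":0}], "fingers": 0}}

```text
t: 11.2
eef_pos: [393.4, -392.1, 352.8]
tcp_rot: [3.137, -0.007, -0.009]
ft_force: [0.0, 0.3, -1.0]
opening: 0.006
```

Run:
```python
from h import *
c=cam("top"); crop(c,300,170,80,80,9,"pics/t14.png"); crop(c,160,130,320,140,2.5,"pics/t15.png")
inc([[500,-140,100]])
```

```text
t 11.25 tip [ 395.4 -391.4  162.8] rot [ 3.138 -0.007 -0.008] f [ 0.3  0.1 -0.3]
[ 103.4 -251.7   62.5] [ 0.04 -0.06 -0.08]
```

View pics/t14.png

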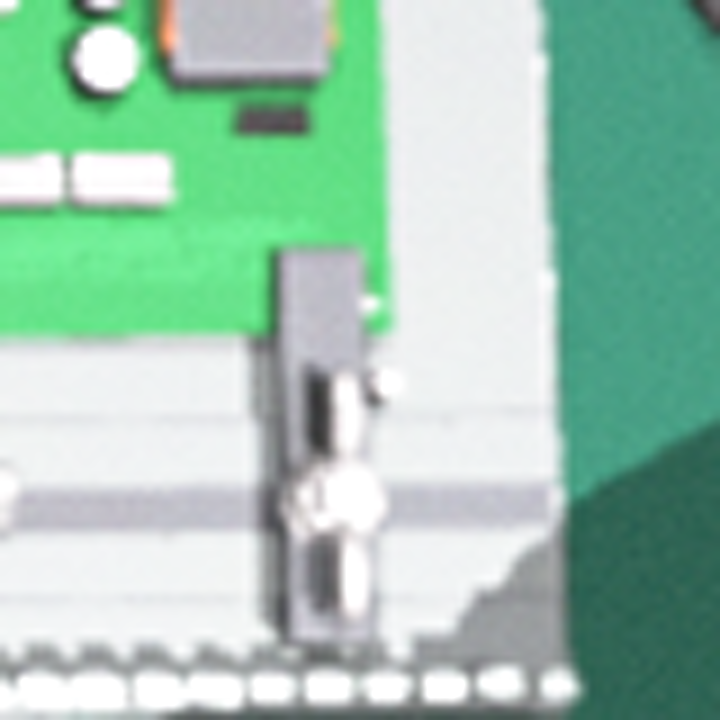

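View pics/t15.png

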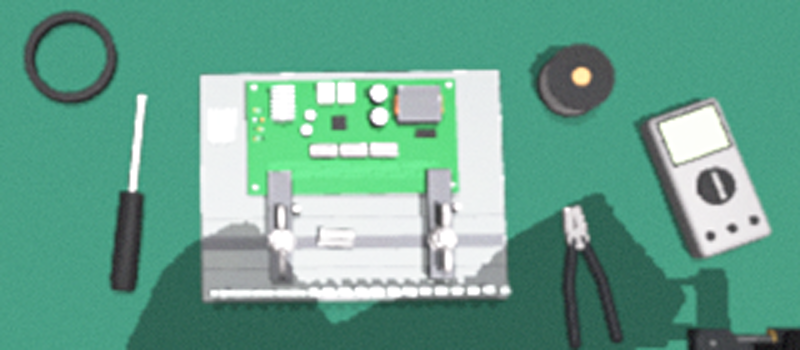

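Run:
```python
from h import *
c=cam("top")
px=lambda u,v:((u)/9-.5+300,(v)/9-.5+170)
a=ray(c,px(347,375),77);b=ray(c,px(355,615),77);d=a-b
print(a,b,np.arctan2(d[1],d[0]))
s=env.state();print(s["t"],s["qvel"].round(3),s["ft_force"].round(1))
env.job_done()
```

```text
[ 540.25413522 -160.64923118   77.        ] [ 480.2298047  -160.66005093   77.        ] 0.00018025617484931637
11.3 [ 0.027 -0.007  0.008 -0.001 -0.001  0.003] [0.6 0.5 0.8]
the job is handed in; nothing more can be done
```

I closed the open clamp (the right-hand one) and handed the job in at about 11.3 s of the 54 s allowed; `env.job_done()` gives no verdict.

- **Strap:** It started at about 0.65 rad. I pushed it round with the closed fingertips until the force climbed to about 7 N against the stop. The top camera then put it at about -0.004 rad.
- **Wing nut:** It started at about 4.46 rad. I spun it down in one clockwise sweep round the stud, made in short moves, rather than in separate strokes. I then pressed it to about 8.5 N against the strap. The last top picture puts its wings at about 0.000 rad. The nearest other wing position that would look the same, half a turn up, is ruled out by the measured sweep and the force rise at the end.
- **Everything else:** In the last top picture the other clamp and the loose items look undisturbed, judged by eye only. The arm is clear of the work, with the fingertips about 163 mm above the bench.
- **Mismatches:**
  - The fingers seem thinner at the tips than the 24 mm I assumed for them shut, because they met the strap about 8 mm later than expected. I went by the measured force instead.
  - My first move call was refused as invalid input. I re-sent the move in smaller steps.

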